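# Set the length stop in the third gap and run the batten up to it

### The job

Set up the cutting box for the next cut: push the length stop along its channel to the third gap in the fence, counted from the saw slit, and push its dark wooden bolt into that gap until the bolt's head rests against the fence. Then push the batten along its trough until its end butts against the bolt. Work by pushing with the fingertips only: nothing is picked up, and the try square, pencil, tape measure and sanding block stay where they lie.

Things in the scene. Friction and masses are not known exactly. Their poses are not given: they have to be found in the camera images.
- cutting_box: Shop-made cutting box: a mitre box with a length stop, fixed to the bench. White-faced base 176 x 390 x 12 mm; origin at the centre of its underside, on the bench; x across the box, away from the robot, y along the fence to the left (turned up to 9 degrees), z up. 'Box x, y, z' elsewhere are mm in this frame. From the robot outward: guide strip, stop's channel, fence, trough, back wall.
- slit (a point): Saw slit, 3 mm wide, between small steel plates at the right of the fence; the point is on the fence's top, box 11, -110, 40. Fence: pale wood blocks, box x 1 to 21, z 12 to 40, y -142 to 192. The slit is no gap. Five gaps, 30 mm wide (42 at their rounded front mouths), pass right through at box y -50, 0, 50, 100, 150: the first is nearest the slit, the third is at y 50.
- channel (a point): Middle of the floor of the stop's open-topped channel in front of the fence, box -35.5, 25, 12. The channel spans box x -72 to 1, y -130 to 180, and is closed by a low guide strip in front (14 mm thick) and end strips (12 mm thick), tops at z 26.
- trough (a point): Middle of the floor of the batten's trough behind the fence, box 45, 25, 12. The trough spans box x 21 to 69, open at both ends, between the fence and a back wall 16 mm thick; both are 28 mm high above its floor (top z 40) and reach from box y -142 to 192.
- stop_slide (a joint): Where the length stop stands along the channel, in m: equal to its box y, grows to the left; the third gap is 0.050. An aluminium sled, 50 mm wide (y), lies on the channel floor and cannot leave it or turn; it slides stiffly (about 1 N) and stays where it is left. It starts at -0.085 to -0.005. It carries the bolt.
- stop_bolt (a joint): How far the dark wood bolt is pushed toward the fence, in m: 0 drawn back (start), 0.048 home, head against the fence. 1.2 N moves it; it stays where left. Its tongue, 24 mm wide, 21 high, tip corners rounded 10 mm, passes a gap if the sled stands within 3 to 4 mm of its middle (else it binds on a block: let go and shift the stop), and stands out 26 mm into the trough.
- stop_head (a point): Centre of the top of the bolt's head, 58 mm above the bench; the head is a dark block 24 (box x) x 50 (y) x 29 (z) mm on the rear of the bolt, its underside at z 29, above the guide strip. Box x is -59 drawn back and -11 home. Push the stop along by a side of the head and the bolt home by its rear face.
- batten: Batten: loose brown wood strip 45 x 250 x 20 mm (x, y, z), 0.10 to 0.21 kg, lying in the trough with 1.5 mm of play each side. Origin: centre of its underside; y along it, to the left. It starts at box y -172 to -127; its right end (125 mm from the origin) sticks out past the box's base, 12 mm above the bench. Butted on the bolt it is 137 mm right of the bolt's middle.
- square: Try square with wooden stock, 237 x 122 x 23 mm, lying on the bench; origin at the centre of its underside. Leave alone.
- pencil: Flat red carpenter's pencil, 178 x 44 x 9 mm, lying behind the box; origin at the centre of its underside. Leave alone.
- tape: Yellow tape measure, 60 x 80 x 66 mm, standing behind the box; origin at the centre of its underside. Leave alone.
- sander: Brown sanding block, 126 x 97 x 24 mm, lying left of the box; origin at the centre of its underside. Leave alone.

How it is judged:
By the outcome, as a careful person would: the job done as asked, in the order asked, and still so for the second after the job is handed in, with the robot touching nothing.
It also fails if it takes over 54 s, if anything falls off the work surface, if the arm or the gripper's body presses on something with over 40 N, if the wrist force passes 120 N, or if a joint passes its speed limit or range.

### The arm

A 7-joint arm with a two-finger parallel gripper is mounted at the origin on a cart in front of the work surface, level with it; the furniture and walls round the work are solid. World frame = base frame: x ahead of the robot, y to its left, z up, the work surface at z = 0. Lengths are in m, angles in rad, forces in N, time in s.
With the tool pointing down it reaches from about 0.425 to 0.95 m from the base axis. Payload 4.7 kg.
Tool frame: the origin (TCP) lies at the very end of the fingers, on their centre line; the grasp point (between the pads) lies env.pinch_z behind it (env.pinch_z is the distance from the TCP to the grasp point, in m); z points along the fingers, x is the direction in which the jaws open and shut, and the axes are right-handed (so a half turn about z gives the same grasp; the last joint's range is limited). The gripper opens to 87 mm and grips with 3 to 60 N. Pads are 19 mm wide; open, the fingers measure 117 mm over their backs; the gripper's body (75 mm by 190 mm) begins 51 mm behind the grasp point.
Start: joints at [-1.251, 0.469, -0.049, 1.532, 0.024, 1.141, -0.082], TCP at [0.231, 0.634, 0.223] pointing down, gripper open.
Joint ranges: [-2.59, 2.59], [-0.33, 1.99], [-1.39, 1.29], [0.1, 2.45], [-1.04, 4.18], [0.21, 1.99], [-2.66, 2.66]. Speed limits (rad/s): [2.57, 2.57, 3.14, 3.14, 3.14, 3.14, 3.14].

### API

Orientations are given as a 3x3 rotation matrix whose columns are the frame's x, y, z axes.
In Python, from cell import env, camera, get_calibration, spotter gives the robot as it stands.
- The arm moves only by the shell command python3 -m pendant 'ROWS' [OPENING] [FORCE]. ROWS is a JSON object of lists of equal length, an entry for each row: "slide": the shift along the tool's x, y, z normalised to -1 to 1, where 1 is 60 cm, a list of three; "yaw": the turn about the tool's z normalised to -1 to 1, where 1 is 60 degrees. In form: {"slide": [[tx, ty, tz], ...], "yaw": [yaw, ...]}. A call has 1 to 8 rows; each row is the pose to reach, as a shift and turn from the pose commanded when the call began, along the tool's axes at that moment; what a row does not reach only later rows make up. A row lasts 1/8 s, in which the tool goes at most 62.5 mm and 10.7 degrees, less where a joint would pass 70% of its speed; a pose out of reach is approached as far as the arm can. A call with a number of a shift or a turn outside -1 to 1 is refused whole. A call with a gripper value outside its range is refused whole. OPENING is the opening, from 0 (shut) to 1 (fully open), set as the call begins (- or left out, the last holds). The fingers move at their own pace and stop on an object; FORCE is the grip in N (left out, the last holds). Time passes only in rows, so rows that repeat a pose let the fingers close. It gives the time, the measured TCP pose, the force and the opening at its end, in the units of the state.
- env.observe(): the state, without advancing time (a new reading comes with each control period).
- camera(name): name is "side" or "top"; returns (picture, depth): 420x560x3 uint8, blue, green, red; 420x560 float32, m along the optical axis (not along the pixel's ray), 0 where there is no reading.
- get_calibration(name): a dict with "intrinsics" (3x3 intrinsics, pixels), "k1" (the pictures are not rectified: a ray, as slopes to the right and down, at radius r is drawn at 1 + k1 r^2 times it, then the intrinsics apply), "world_from_camera" (4x4, takes a point from camera to world coordinates). Camera axes: x right, y down, z forward; pixel columns grow to the right and rows downward; lengths in m; the calibration is good to about 2 mm. A picture is of the moment at which its call begins. get_calibration takes no time and is no camera call.
- env.sign_off(): hands the job in, once; it reports no verdict.
Trained networks look in the newest picture that a camera, given by its name, has taken for a name from the list of things; names that differ only in an ending like _2 or _b are one class to them, and where a whole thing is asked for, a point or a joint stands for the part that bears it (a point fixed in the world has none). Each returns a list of dicts, best first, with "confidence" (0 to 1); they miss things now and then, are a little off and sometimes report something else, mostly with a low value. They report only what shows in the picture. A call takes as long as a camera call.
- spotter.look_for(label, camera): "rect" ([left, top, width, height] in pixels, round what is visible of it).
- spotter.spot_point(label, camera): "uv" ([column, row] in pixels: a listed point, or the origin of a listed thing).
The state is a dict: "time": time; "q": joint angles; "joint_vel": joint speeds; "joint_torque": joint torques, N m; "tool_pos": TCP position; "eef_rot": TCP orientation; "contact_force": force on the tool from outside, world axes, zero at the start; "torque": the same for the moment, N m; "grip_width": finger opening in m.
Only numpy, scipy, OpenCV 4.12 (cv2) and the standard library are available. Lean on these libraries where they do the work, as an engineer would, in place of code of your own. Each camera call takes 0.05 s, during which the arm holds its last target.

## Working session

There is one attempt and no reset: what is moved stays moved. The work goes in short steps, Python scripts to look and compute and a shell command to move; the robot and the scene stay as the last step left them, time stands still between calls to the robot, and variables do not carry over. Pictures are saved under pics/ and viewed, and the job is handed in when it is done.

```bash
ls; mkdir -p pics; cat > h.py <<'E'
import numpy as np, cv2
from cell import env, camera, get_calibration, spotter
def snap(n,f):
    p,d=camera(n); cv2.imwrite('pics/'+f,p); return p,d
def ray(n,uv):
    c=get_calibration(n); K=np.array(c['intrinsics'],float); T=np.array(c['world_from_camera'])
    m=cv2.undistortPoints(np.array([[uv]],float),K,np.array([c['k1'],0,0,0,0.]))  # model approx: distort = r*(1+k1 r^2)
    m=m[0,0]; d=T[:3,:3]@np.array([m[0],m[1],1]); return T[:3,3],d
def atz(n,uv,z):
    o,d=ray(n,uv); return o+d*(z-o[2])/d[2]
def proj(n,P):
    c=get_calibration(n); K=np.array(c['intrinsics'],float); T=np.linalg.inv(np.array(c['world_from_camera']))
    P=np.atleast_2d(P); q=(T[:3,:3]@P.T).T+T[:3,3]
    uv,_=cv2.projectPoints(q.reshape(-1,1,3),np.zeros(3),np.zeros(3),K,np.array([c['k1'],0,0,0,0.])); return uv[:,0]
E
python3 - <<'E'
from h import *
np.set_printoptions(precision=4,suppress=True)
s=env.observe(); print(s['time'],s['tool_pos'],s['eef_rot'],s['grip_width'],env.pinch_z)
for n in ('top','side'):
    snap(n,n+'0.png')
    print(n,get_calibration(n))
    for l,z in (('slit',.04),('channel',.012),('trough',.012),('stop_head',.058),('cutting_box',0),('batten',.012)):
        r=spotter.spot_point(l,n)
        for x in r[:2]: print(l,x['confidence'],x['uv'],atz(n,x['uv'],z))
print(env.observe()['time'])
E
```

```text
pics
0.0 [0.2305 0.6338 0.2215] [[ 0.3418  0.9398 -0.0006]
 [ 0.9398 -0.3418 -0.0019]
 [-0.002   0.0001 -1.    ]] 0.08717841673717944 0.0187
top {'intrinsics': array([[434.5045,   0.    , 284.8226],
       [  0.    , 434.5045, 208.7113],
       [  0.    ,   0.    ,   1.    ]]), 'k1': -0.06986981565544355, 'world_from_camera': array([[ 0.0274, -0.9935,  0.11  ,  0.4309],
       [-0.9996, -0.0279, -0.0032,  0.032 ],
       [ 0.0063, -0.1099, -0.9939,  1.2397],
       [ 0.    ,  0.    ,  0.    ,  1.    ]])}
slit 0.61 [303.3, 226.9] [ 0.5146 -0.0244  0.04  ]
channel 0.71 [263.9, 232.3] [0.4981 0.0853 0.012 ]
channel 0.59 [253.5, 244.2] [0.4638 0.1135 0.012 ]
trough 0.76 [256.9, 213.0] [0.5524 0.1069 0.012 ]
trough 0.33 [253.8, 245.5] [0.4601 0.1125 0.012 ]
stop_head 0.83 [295.0, 251.3] [ 0.4465 -0.0026  0.058 ]
cutting_box 0.89 [264.9, 233.6] [0.4952 0.0828 0.    ]
batten 0.74 [316.0, 216.9] [ 0.546  -0.0611  0.012 ]
side {'intrinsics': array([[481.4434,   0.    , 273.9074],
       [  0.    , 481.4434, 220.7974],
       [  0.    ,   0.    ,   1.    ]]), 'k1': -0.08401289078997776, 'world_from_camera': array([[ 0.9805, -0.1411,  0.1365,  0.3605],
       [-0.1962, -0.6778,  0.7086, -0.978 ],
       [-0.0075, -0.7215, -0.6923,  1.0333],
       [ 0.    ,  0.    ,  0.    ,  1.    ]])}
slit 0.94 [264.3, 235.6] [ 0.517  -0.0163  0.04  ]
channel 0.95 [237.5, 215.8] [0.4556 0.1122 0.012 ]
channel 0.21 [261.7, 211.1] [0.533 0.118 0.012]
trough 0.94 [262.7, 207.4] [0.5391 0.1344 0.012 ]
stop_head 0.67 [239.3, 232.1] [ 0.4467 -0.0054  0.058 ]
cutting_box 0.66 [254.2, 224.0] [0.5019 0.0779 0.    ]
0.7
```

```bash
python3 - <<'E'
import cv2
for n,(x,y,w,h) in (('top',(190,140,200,150)),('side',(150,140,200,150))):
    p=cv2.imread(f'pics/{n}0.png'); cv2.imwrite(f'pics/{n}0c.png',cv2.resize(p[y:y+h,x:x+w],None,fx=4,fy=4,interpolation=cv2.INTER_CUBIC))
E
```

```text
(no output)
```

View pics/top0.png

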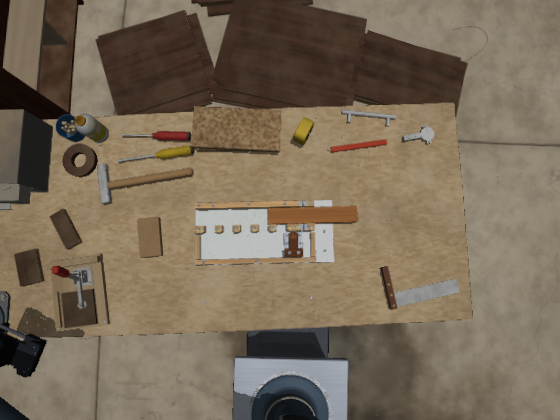

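View pics/top0c.png

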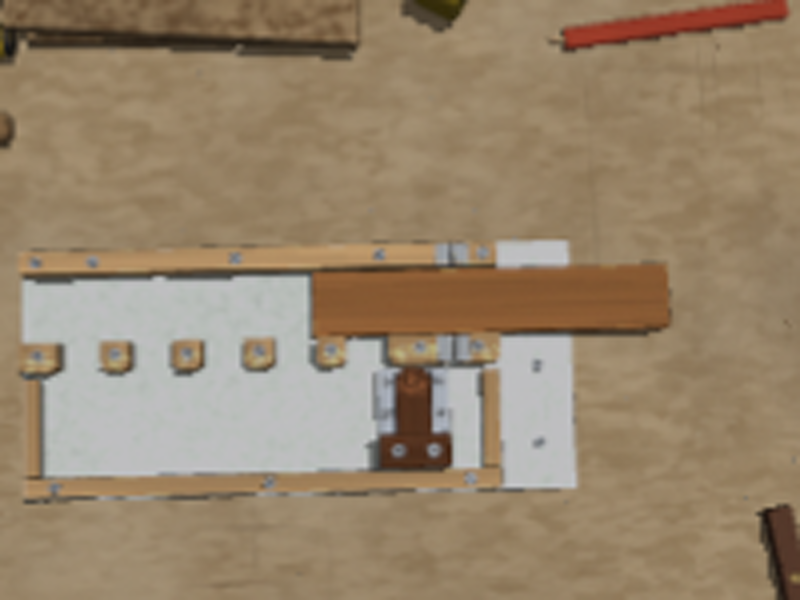

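View pics/side0c.png

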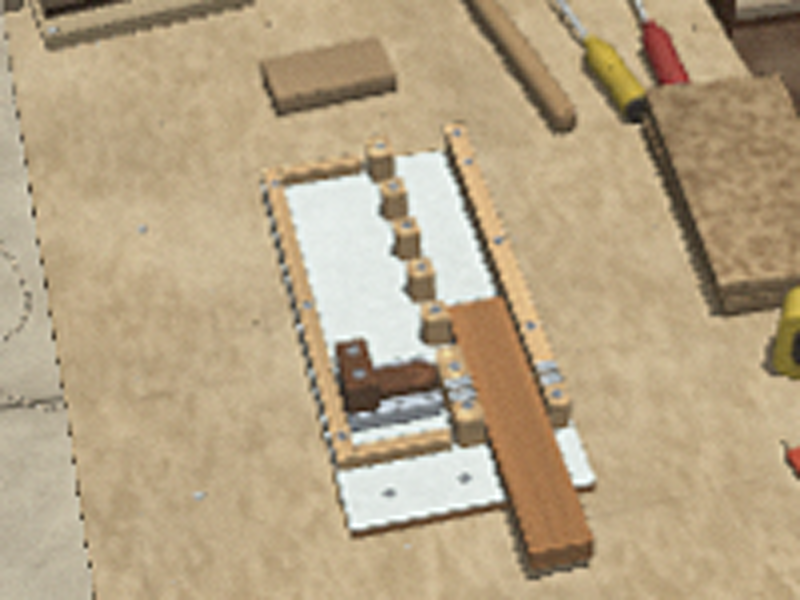

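```bash
cat > fit.py <<'E'
from h import *
from scipy.optimize import least_squares
np.set_printoptions(precision=4,suppress=True)
def crop(p,x0,y0): return [(p[0]+.5)/4-.5+x0,(p[1]+.5)/4-.5+y0]
top=[((115,353),(11,125,40)),((187,353),(11,75,40)),((258,351),(11,25,40)),((331,349),(11,-25,40)),((452,346),(11,-110,40)),((22,251),(85,192,40)),((495,240),(85,-142,40)),((577,488),(-88,-195,12)),((569,241),(88,-195,12)),((500,486),(-86,-142,26))]
side=[((392,185),(11,125,40)),((405,226),(11,75,40)),((420,266),(11,25,40)),((436,310),(11,-25,40)),((460,385),(11,-110,40)),((349,523),(-88,-195,12)),((594,482),(88,-195,12))]
def w(p,b):
    x,y,a=p; b=np.array(b,float)/1000; c,s=np.cos(a),np.sin(a)
    return np.c_[x+c*b[:,0]-s*b[:,1], y+s*b[:,0]+c*b[:,1], b[:,2]]
if __name__=='__main__':
    T=np.array([crop(p,190,140) for p,_ in top]); S=np.array([crop(p,150,140) for p,_ in side])
    tb=[b for _,b in top]; sb=[b for _,b in side]
    f=lambda p,m:np.concatenate(([(proj('top',w(p,tb))-T).ravel()] if m&1 else [])+([(proj('side',w(p,sb))-S).ravel()] if m&2 else []))
    for m in (1,2,3):
        r=least_squares(f,[.5,.08,.05],args=(m,),loss='soft_l1'); print(m,r.x,np.degrees(r.x[2])); print(f(r.x,m).reshape(-1,2).round(1).tolist())
E
python3 fit.py
```

```text
1 [0.4997 0.0856 0.0478] 2.7402438015241835
[[-0.2, 0.2], [-0.2, -0.2], [0.1, -0.0], [-0.0, 0.1], [0.5, 0.3], [-1.0, -0.4], [0.5, 0.0], [-0.2, -0.0], [-0.2, -0.3], [0.6, 0.2]]
2 [0.501  0.0896 0.0461] 2.6437531282430906
[[0.3, 0.1], [0.3, -0.4], [-0.1, -0.1], [-0.5, -0.3], [-0.1, 0.6], [0.1, 0.8], [-0.0, -0.8]]
3 [0.5    0.0864 0.0476] 2.7244737041956735
[[-0.5, 0.0], [-0.4, -0.3], [-0.1, -0.1], [-0.3, 0.0], [0.2, 0.2], [-1.3, -0.5], [0.2, -0.1], [-0.5, -0.1], [-0.4, -0.4], [0.3, 0.1], [0.2, 0.7], [0.2, 0.3], [-0.2, 0.7], [-0.6, 0.5], [-0.2, 1.4], [-0.0, 1.7], [-0.0, 0.1]]
```

```bash
python3 - <<'E'
from fit import *
def box(P,p=(.5000,.0862,.0476)):
    d=np.array(P[:2])-p[:2]; c,s=np.cos(p[2]),np.sin(p[2]); return np.array([c*d[0]+s*d[1],-s*d[0]+c*d[1]])*1e3
for nm,u,z in (('headL-top',(381,440),.058),('headR',(450,443),.058),('head c',(415,449),.058),('sledL?',(375,395),.026),('battL',(312,303),.032),('battR',(667,293),.032)):
    print(nm,box(atz('top',crop(u,190,140),z)))
print('side head',box(atz('side',crop((355,362),150,140),.058),(.501,.0896,.0476)))
print('side batt R', box(atz('side',crop((560,548),150,140),.032),(.501,.0896,.0476)))
b=(.5003,.0866,.0476)
for q in ([-59,-84,0],[-59,20,0],[-85,50,0],[45,-320,0]): print(q,w(b,[q]))
s=env.observe(); print(s['time'],s['contact_force'],s['joint_vel'],s['q'])
E
```

```text
headL-top [-52.5921 -58.8146]
headR [ -55.5686 -105.516 ]
head c [-59.1322 -81.7121]
sledL? [-20.7127 -55.4765]
battL [ 44.023  -12.7695]
battR [  46.16   -261.3414]
side head [-59.8307 -83.8162]
side batt R [  43.091  -265.8555]
[-59, -84, 0] [[ 0.4454 -0.0001  0.    ]]
[-59, 20, 0] [[0.4404 0.1038 0.    ]]
[-85, 50, 0] [[0.413  0.1325 0.    ]]
[45, -320, 0] [[ 0.5605 -0.2309  0.    ]]
0.7 [-0.2613  0.1651 -0.2341] [ 0.0011  0.0006  0.001   0.0001 -0.0002 -0.001  -0.0003] [-1.2509  0.4685 -0.0486  1.5325  0.0241  1.141  -0.0823]
```

```bash
python3 -m pendant '{"slide":[[-0.25,0.53,0.0],[-0.25,0.53,0.0],[-0.25,0.53,0.0],[-0.25,0.53,0.0],[-0.25,0.53,0.0],[-0.25,0.53,0.0],[-0.25,0.53,0.0]],"yaw":[-0.1,-0.2,-0.3,-0.379,-0.379,-0.379,-0.379]}' 0 20
cat > go.py <<'E'
# usage: go.py bx by z(mm)  -> slide units from the current pose
import sys
from fit import *
b=(.5003,.0866,.0476)
s=env.observe(); R=np.array(s['eef_rot']); p=np.array(s['tool_pos'])
c,sn=np.cos(b[2]),np.sin(b[2]); d=p[:2]-b[:2]
print('t',s['time'],'tcp',p,'box mm',1e3*np.array([c*d[0]+sn*d[1],-sn*d[0]+c*d[1],p[2]]),'F',np.array(s['contact_force']),'g',s['grip_width'],'xang',np.degrees(np.arctan2(R[1,0],R[0,0]))-np.degrees(b[2]))
if len(sys.argv)>3:
    q=w(b,[[float(v) for v in sys.argv[1:4]]])[0]
    print('slide',R.T@(q-p)/.6, 'dist',np.linalg.norm(q-p))
E
python3 go.py -59 -143 100
```

```text
time: 1.58
tool_pos: [0.4817, 0.3807, 0.2227]
eef_rot: [[-0.04, 0.999, 0.002], [0.999, 0.04, -0.001], [-0.001, 0.002, -1.0]]
contact_force: [0.1, 0.9, 0.1]
grip_width: 0.0251
t 1.575 tcp [0.4817 0.3807 0.2227] box mm [ -4.5848 294.6841 222.6788] F [0.0979 0.8734 0.1365] g 0.025072658373763084 xang 89.57936736408551
slide [-0.7298 -0.0857  0.2054] dist 0.4577973589134623
```

```bash
python3 -m pendant '{"slide":[[-0.73,-0.085,0.1],[-0.73,-0.085,0.1],[-0.73,-0.085,0.1],[-0.73,-0.085,0.2],[-0.73,-0.085,0.2],[-0.73,-0.085,0.2],[-0.73,-0.085,0.2],[-0.73,-0.085,0.2]],"yaw":[-0.007,-0.007,-0.007,-0.007,-0.007,-0.007,-0.007,-0.007]}'
python3 go.py -59 -143 40
```

```text
time: 2.58
tool_pos: [0.4471, -0.0574, 0.1016]
eef_rot: [[-0.052, 0.999, -0.002], [0.999, 0.052, -0.0], [-0.0, -0.002, -1.0]]
contact_force: [0.5, 0.7, 0.2]
grip_width: 0.0004
t 2.575 tcp [ 0.4471 -0.0574  0.1016] box mm [ -60.0209 -141.3354  101.6328] F [0.5335 0.7057 0.2158] g 0.00036473687926682797 xang 90.25441816152224
slide [-0.0028  0.0019  0.1027] dist 0.06166374220644685
```

```bash
python3 -m pendant '{"slide":[[-0.003,0.002,0.05],[-0.003,0.002,0.103],[-0.003,0.002,0.103]],"yaw":[0,0,0]}'
python3 go.py -59 -123 40
python3 - <<'E'
from h import *
for n,(x,y,w,h) in (('top',(190,140,200,150)),('side',(150,140,200,150))):
    p,_=snap(n,n+'1.png'); cv2.imwrite(f'pics/{n}1c.png',cv2.resize(p[y:y+h,x:x+w],None,fx=4,fy=4,interpolation=cv2.INTER_CUBIC))
E
```

```text
time: 2.95
tool_pos: [0.4481, -0.0557, 0.0393]
eef_rot: [[-0.057, 0.998, -0.005], [0.998, 0.057, 0.001], [0.001, -0.005, -1.0]]
contact_force: [0.2, 0.4, 0.8]
grip_width: 0.0006
t 2.95 tcp [ 0.4481 -0.0557  0.0393] box mm [ -58.8624 -139.6257   39.2882] F [0.1694 0.3509 0.7599] g 0.0006202481560693635 xang 90.54854192614702
slide [ 0.0277  0.     -0.0012] dist 0.016641548080807048
```

View pics/side1c.png

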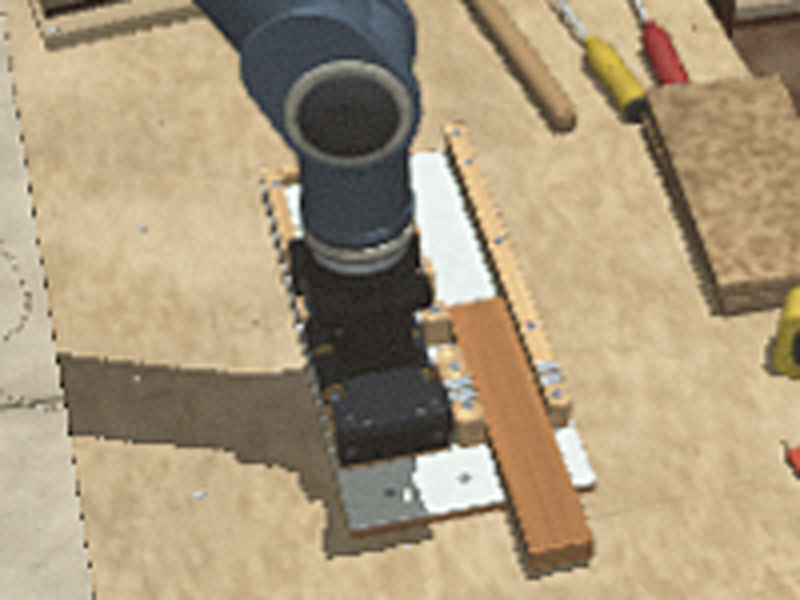

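View pics/top1c.png

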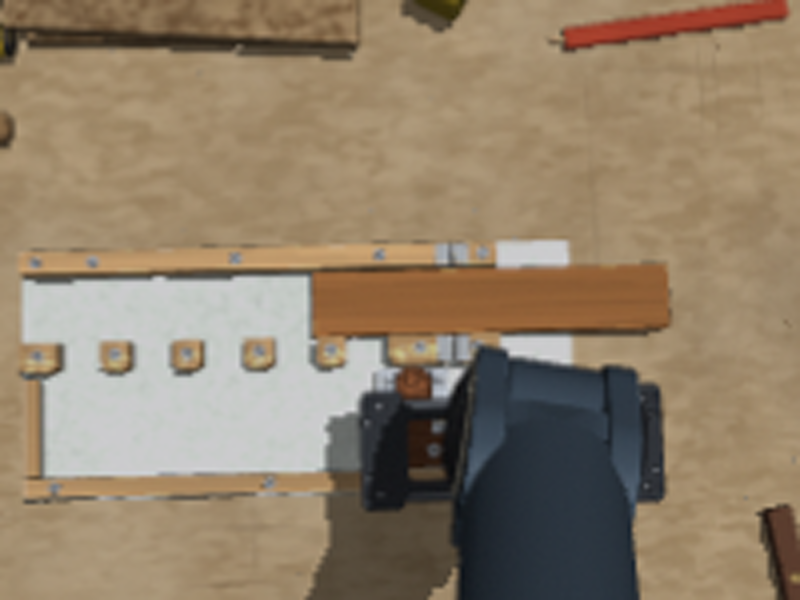

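```bash
python3 -m pendant '{"slide":[[0.03,0,0],[0.06,0,0],[0.09,0,0],[0.125,0,0],[0.16,0,0],[0.195,0,0],[0.218,0,0],[0.218,0,0]],"yaw":[0,0,0,0,0,0,0,0]}'
python3 go.py -59 10 40
```

```text
time: 4.05
tool_pos: [0.4429, 0.075, 0.0415]
eef_rot: [[-0.058, 0.998, 0.002], [0.998, 0.058, 0.001], [0.001, 0.002, -1.0]]
contact_force: [-0.7, -0.5, -1.4]
grip_width: 0.0005
t 4.05 tcp [0.4429 0.075  0.0415] box mm [-57.8845  -8.8921  41.5437] F [-0.6645 -0.4807 -1.356 ] g 0.0005280092286893336 xang 90.58483503288005
slide [ 0.0315 -0.0015  0.0026] dist 0.018987901076906687
```

```bash
python3 -m pendant '{"slide":[[-0.1,0,0],[-0.2,0,-0.02],[-0.25,0,-0.05]],"yaw":[0,0,0]}'
cat > look.py <<'E'
import sys
from h import *
k=sys.argv[1]
for n,(x,y,w,h) in (('top',(190,140,200,150)),('side',(150,140,200,150))):
    p,_=snap(n,n+k+'.png'); cv2.imwrite(f'pics/{n}{k}c.png',cv2.resize(p[y:y+h,x:x+w],None,fx=4,fy=4,interpolation=cv2.INTER_CUBIC))
    print(n,spotter.spot_point('stop_head',n)[:2])
E
python3 look.py 2
```

```text
time: 4.42
tool_pos: [0.4497, -0.0801, 0.0711]
eef_rot: [[-0.05, 0.999, -0.001], [0.999, 0.05, -0.001], [-0.001, -0.001, -1.0]]
contact_force: [-0.3, 0.9, -0.1]
grip_width: 0.0003
top [{'uv': [254.1, 254.4], 'confidence': 0.56}]
side []
```

View pics/top2c.png

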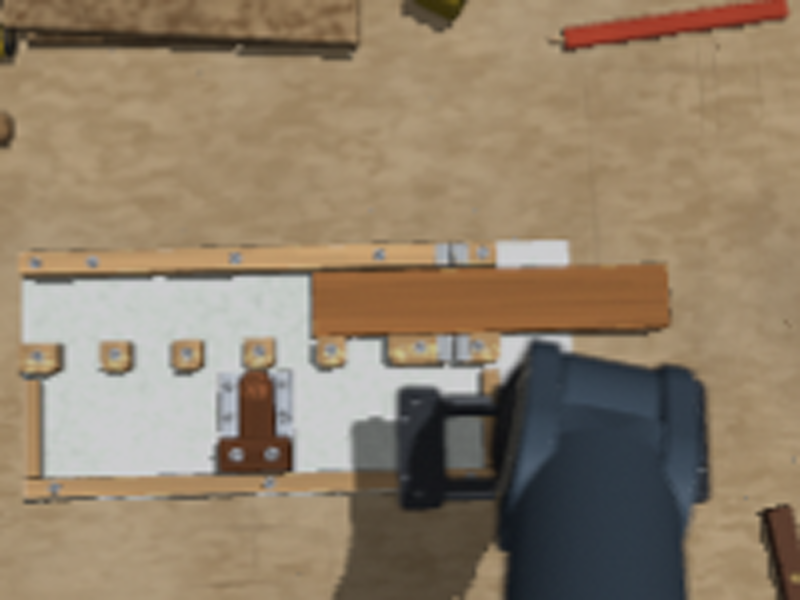

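View pics/side2c.png

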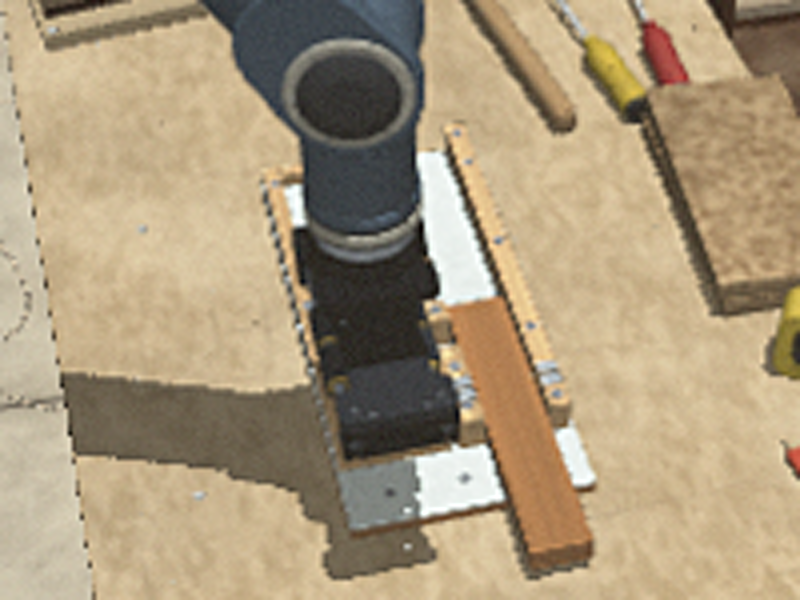

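```bash
cat > meas.py <<'E'
from fit import *
import sys
def box(P,p=(.4997,.0856,.0478)):
    d=np.array(P[:2])-p[:2]; c,s=np.cos(p[2]),np.sin(p[2]); return np.array([c*d[0]+s*d[1],-s*d[0]+c*d[1]])*1e3
for a in sys.argv[1:]:
    u,v,z=map(float,a.split(',')); print(a,box(atz('top',crop((u,v),190,140),z/1e3)))
E
python3 meas.py 218,455,58 292,455,58 217,402,26 292,402,26 239,420,45 276,420,45 187,353,40 258,351,40 236,455,58 272,453,58
python3 go.py -59 -9 40
```

```text
218,455,58 [-60.2281  52.299 ]
292,455,58 [-61.1941   2.2087]
217,402,26 [-23.108   55.3614]
292,402,26 [-24.1225   3.0641]
239,420,45 [-36.4792  38.7542]
276,420,45 [-36.9708  13.3855]
187,353,40 [10.5625 74.5299]
258,351,40 [10.9947 25.4147]
236,455,58 [-60.4603  40.1111]
272,453,58 [-59.5815  15.7237]
t 4.625 tcp [ 0.4506 -0.0766  0.071 ] box mm [ -57.4323 -160.6356   70.9658] F [-0.1871  0.6595  0.326 ] g 0.0005742094675000837 xang 90.33674643903252
slide [ 0.2527 -0.0012  0.0517] dist 0.1547730624812324
```

```bash
python3 - <<'E'
import cv2
p=cv2.imread('pics/top2.png'); cv2.imwrite('pics/top2z.png',cv2.resize(p[218:262,230:278],None,fx=14,fy=13,interpolation=cv2.INTER_NEAREST))
E
```

```text
(no output)
```

View pics/top2z.png

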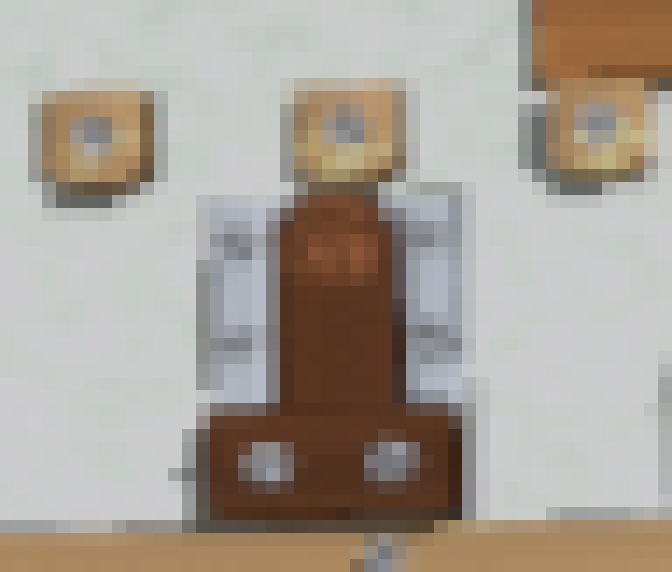

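```bash
python3 -m pendant '{"slide":[[0.07,0,0.025],[0.15,0,0.048],[0.22,0,0.048],[0.25,0,0.048],[0.27,0,0.048],[0.28,0,0.048],[0.287,0,0.048],[0.287,0,0.048]],"yaw":[0,0,0,0,0,0,0,0]}'
python3 go.py -59 10 40
python3 -m pendant '{"slide":[[-0.08,0,0],[-0.17,0,-0.02],[-0.22,0,-0.05]],"yaw":[0,0,0]}'
python3 look.py 3
python3 - <<'E'
import cv2
p=cv2.imread('pics/top3.png'); cv2.imwrite('pics/top3z.png',cv2.resize(p[218:262,222:270],None,fx=14,fy=13,interpolation=cv2.INTER_NEAREST))
E
```

```text
time: 5.62
tool_pos: [0.4414, 0.0957, 0.042]
eef_rot: [[-0.055, 0.998, 0.0], [0.998, 0.055, 0.0], [0.0, 0.0, -1.0]]
contact_force: [0.6, 0.7, -0.0]
grip_width: 0.0007
t 5.625 tcp [0.4414 0.0957 0.042 ] box mm [-58.3753  11.9337  41.9834] F [ 0.5874  0.7253 -0.0026] g 0.000690356715396292 xang 90.41538889407354
slide [-0.0032 -0.0011  0.0033] dist 0.002839597952198844
time: 6.0
tool_pos: [0.4483, -0.0392, 0.0722]
eef_rot: [[-0.051, 0.999, -0.0], [0.999, 0.051, -0.001], [-0.001, -0.0, -1.0]]
contact_force: [-0.2, 0.3, -0.6]
grip_width: 0.0002
top [{'uv': [249.4, 251.1], 'confidence': 0.53}]
side [{'uv': [276.8, 249.0], 'confidence': 0.27}]
```

View pics/top3z.png

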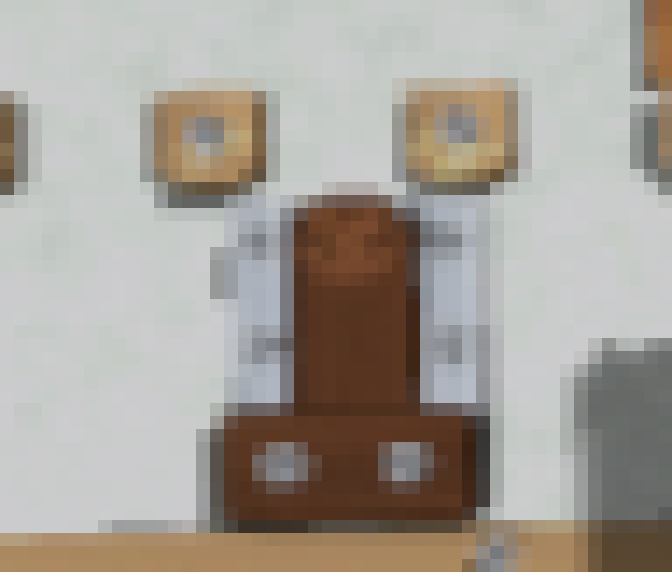

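View pics/top3c.png

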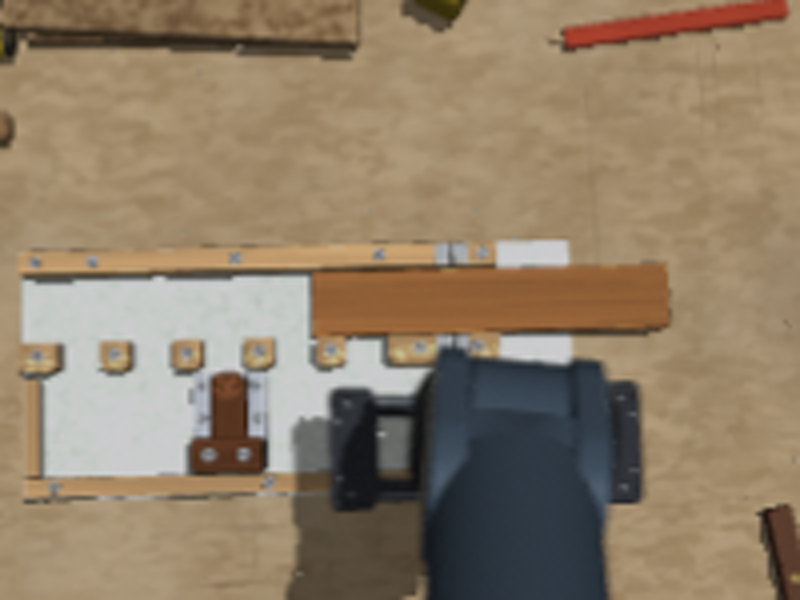

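```bash
cat > mz.py <<'E'
# pixel coordinates from zoom (fx=14,fy=13, origin 222,218)
import sys
from fit import *
def box(P,p=(.4997,.0856,.0478)):
    d=np.array(P[:2])-p[:2]; c,s=np.cos(p[2]),np.sin(p[2]); return np.array([c*d[0]+s*d[1],-s*d[0]+c*d[1]])*1e3
x0=float(sys.argv[1])
for a in sys.argv[2:]:
    u,v,z=map(float,a.split(',')); print(a,box(atz('top',(u/14-.5+x0,v/13-.5+218),z/1e3)))
E
python3 mz.py 222 208,132,40 461,128,40 284,462,58 406,462,58 224,460,58 478,460,58 294,350,45 413,350,45 238,350,26 482,350,26 
echo; python3 mz.py 230 96,135,40 349,125,40 266,462,58 391,462,58 210,460,58 462,460,58
python3 go.py -59 10 40
```

```text
208,132,40 [11.1759 74.5739]
461,128,40 [11.0582 24.5742]
284,462,58 [-59.2003  58.6262]
406,462,58 [-59.6499  35.022 ]
224,460,58 [-58.5664  70.2356]
478,460,58 [-59.5034  21.0906]
294,350,45 [-35.565   57.6107]
413,350,45 [-36.0125  34.2898]
238,350,26 [-34.7853  70.4801]
482,350,26 [-35.718  21.902]

96,135,40 [10.5368 74.5796]
349,125,40 [11.6973 24.5659]
266,462,58 [-59.5461  40.4383]
391,462,58 [-60.0121  16.2618]
210,460,58 [-58.9246  51.268 ]
462,460,58 [-59.8649   2.5266]
t 6.2 tcp [ 0.4489 -0.0363  0.0722] box mm [ -57.2152 -120.3182   72.2085] F [ 0.2925  0.6511 -0.0996] g 0.0002411354533771799 xang 90.3335761357073
slide [ 0.2172 -0.0018  0.0538] dist 0.1342512365850806
```

```bash
python3 -m pendant '{"slide":[[0.07,0,0.025],[0.14,0,0.048],[0.19,0,0.048],[0.21,0,0.048],[0.22,0,0.048],[0.2255,0,0.048],[0.2255,0,0.048],[0.2255,0,0.048]],"yaw":[0,0,0,0,0,0,0,0]}'
python3 go.py -59 10 40
python3 -m pendant '{"slide":[[-0.08,0,0],[-0.16,0,-0.02],[-0.2,0,-0.05]],"yaw":[0,0,0]}'
python3 look.py 4
python3 - <<'E'
import cv2
p=cv2.imread('pics/top4.png'); cv2.imwrite('pics/top4z.png',cv2.resize(p[218:262,222:270],None,fx=14,fy=13,interpolation=cv2.INTER_NEAREST))
E
```

```text
time: 7.2
tool_pos: [0.4413, 0.0985, 0.0433]
eef_rot: [[-0.054, 0.999, 0.0], [0.999, 0.054, 0.0], [0.0, 0.0, -1.0]]
contact_force: [0.2, -0.2, 0.2]
grip_width: 0.0003
t 7.2 tcp [0.4413 0.0985 0.0433] box mm [-58.3883  14.7378  43.2773] F [ 0.186  -0.2168  0.2174] g 0.0002805902886639228 xang 90.37329931959586
slide [-0.0079 -0.0011  0.0055] dist 0.0057932182584411315
time: 7.58
tool_pos: [0.4471, -0.0238, 0.0733]
eef_rot: [[-0.051, 0.999, -0.001], [0.999, 0.051, -0.001], [-0.001, -0.001, -1.0]]
contact_force: [2.0, 0.2, 0.1]
grip_width: 0.0004
top [{'uv': [248.8, 255.5], 'confidence': 0.55}]
side []
```

View pics/top4z.png

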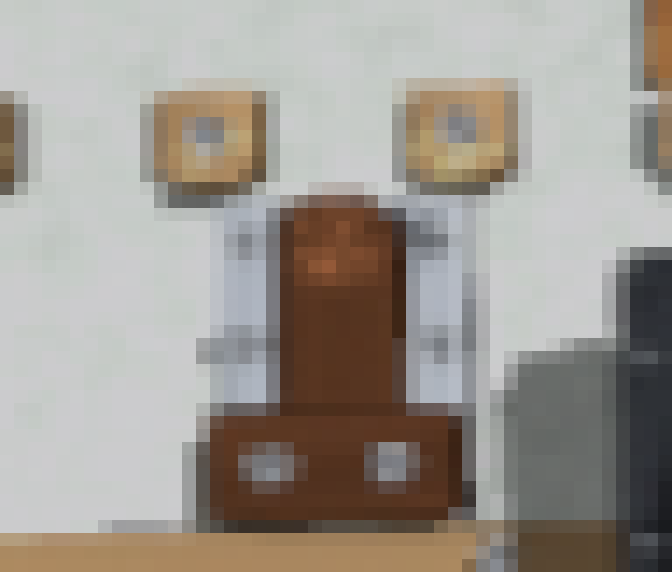

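```bash
python3 mz.py 222 269,464,58 392,463,58 210,460,58 463,460,58 280,350,45 401,350,45; python3 go.py -88 49.5 90
```

```text
269,464,58 [-59.5605  61.5337]
392,463,58 [-59.8055  37.7327]
210,460,58 [-58.5156  72.946 ]
463,460,58 [-59.4473  23.9917]
280,350,45 [-35.5127  60.3552]
401,350,45 [-35.9671  36.641 ]
t 7.775 tcp [ 0.4478 -0.0207  0.0732] box mm [ -57.5756 -104.6445   73.2295] F [0.5731 0.8074 0.3086] g 0.00012587490457329013 xang 90.37952262973396
slide [ 0.2573 -0.049  -0.0279] dist 0.15801078604849342
```

```bash
python3 -m pendant '{"slide":[[0.02,-0.05,-0.028],[0.1,-0.05,-0.028],[0.2,-0.05,-0.028],[0.257,-0.05,-0.028],[0.257,-0.05,-0.028],[0.257,-0.05,-0.028]],"yaw":[0.006,0.006,0.006,0.006,0.006,0.006]}'
python3 go.py -88 49.5 40
```

```text
time: 8.52
tool_pos: [0.4084, 0.1316, 0.0894]
eef_rot: [[-0.05, 0.999, -0.001], [0.999, 0.05, -0.001], [-0.001, -0.001, -1.0]]
contact_force: [-0.0, -0.4, 0.5]
grip_width: 0.0006
t 8.525 tcp [0.4084 0.1316 0.0894] box mm [-89.6854  49.3241  89.3659] F [-0.043  -0.4403  0.527 ] g 0.0006188599110438902 xang 90.15457062485156
slide [0.0003 0.0029 0.0823] dist 0.04939501092490726
```

```bash
python3 -m pendant '{"slide":[[0,0.003,0.04],[0,0.003,0.082],[0,0.003,0.082],[0,0.015,0.082],[0,0.03,0.082],[0,0.045,0.082],[0,0.06,0.082],[0,0.06,0.082]],"yaw":[0,0,0,0,0,0,0,0]}'
python3 go.py -35 49.5 40
```

```text
time: 9.52
tool_pos: [0.4468, 0.1338, 0.0411]
eef_rot: [[-0.049, 0.999, 0.002], [0.999, 0.049, 0.001], [0.001, 0.002, -1.0]]
contact_force: [-0.3, -0.2, 0.8]
grip_width: 0.0004
t 9.525 tcp [0.4468 0.1338 0.0411] box mm [-51.241   49.6731  41.0668] F [-0.2603 -0.2248  0.7984] g 0.00037173008789548643 xang 90.0590322275123
slide [-0.0003  0.0271  0.0018] dist 0.016276950753039674
```

```bash
python3 -m pendant '{"slide":[[0,0.012,0],[0,0.022,0],[0,0.027,0],[0,0.027,0]],"yaw":[0,0,0,0]}'
python3 go.py -32 49.5 40;python3 -m pendant '{"slide":[[0,0.003,0],[0,0.006,0],[0,0.006,0]],"yaw":[0,0,0]}'; python3 go.py -30 49.5 40
```

```text
time: 10.02
tool_pos: [0.4619, 0.1343, 0.0408]
eef_rot: [[-0.049, 0.999, 0.001], [0.999, 0.049, 0.0], [0.0, 0.001, -1.0]]
contact_force: [0.4, -1.0, -0.4]
grip_width: 0.0006
t 10.025 tcp [0.4619 0.1343 0.0408] box mm [-36.1332  49.4813  40.751 ] F [ 0.4161 -1.0029 -0.4344] g 0.0005831481460451397 xang 90.08422500369795
slide [0.     0.0069 0.0013] dist 0.00420093508396528
time: 10.4
tool_pos: [0.4642, 0.1343, 0.0406]
eef_rot: [[-0.049, 0.999, -0.001], [0.999, 0.049, -0.0], [-0.0, -0.002, -1.0]]
contact_force: [-2.9, 0.7, 1.8]
grip_width: 0.0005
t 10.4 tcp [0.4642 0.1343 0.0406] box mm [-33.8247  49.3467  40.6092] F [-2.8932  0.7043  1.8183] g 0.00047693279533184764 xang 90.0953929201823
slide [0.0002 0.0064 0.001 ] dist 0.0038759601188214712
```

```bash
python3 -m pendant '{"slide":[[0,0.004,0],[0,0.006,0],[0,0.006,0]],"yaw":[0,0,0]}'; python3 go.py -30 49.5 40
```

```text
time: 10.78
tool_pos: [0.4644, 0.1342, 0.0401]
eef_rot: [[-0.05, 0.999, -0.008], [0.999, 0.05, -0.002], [-0.001, -0.008, -1.0]]
contact_force: [-9.5, 0.7, 5.8]
grip_width: 0.0006
t 10.775 tcp [0.4644 0.1342 0.0401] box mm [-33.6311  49.2374  40.0912] F [-9.4579  0.6517  5.8341] g 0.0006428511217152662 xang 90.1276322333557
slide [0.0004 0.0061 0.0001] dist 0.00364169192649892
```

```bash
python3 -m pendant '{"slide":[[0,-0.025,0],[0,-0.025,-0.09],[-0.1,0.0,-0.1],[-0.2,0.13,-0.1],[-0.3,0.13,-0.1],[-0.4,0.13,-0.1],[-0.5,0.13,-0.1],[-0.58,0.13,-0.1]],"yaw":[0,0,0,0,0,0,0,0]}'
python3 go.py 45 -305 100; python3 look.py 5; python3 - <<'E'
import cv2
p=cv2.imread('pics/top5.png'); cv2.imwrite('pics/top5z.png',cv2.resize(p[218:262,222:270],None,fx=14,fy=13,interpolation=cv2.INTER_NEAREST))
E
```

```text
time: 11.78
tool_pos: [0.5639, -0.2079, 0.101]
eef_rot: [[-0.049, 0.999, 0.003], [0.999, 0.049, -0.001], [-0.001, 0.003, -1.0]]
contact_force: [1.3, -0.1, -0.2]
grip_width: 0.0005
t 11.775 tcp [ 0.5639 -0.2079  0.101 ] box mm [  49.5516 -297.2026  100.9857] F [ 1.3402 -0.0605 -0.2378] g 0.00048334163470131194 xang 90.09276033918685
slide [-0.013  -0.0076  0.0016] dist 0.00908225811367967
top [{'uv': [249.2, 236.4], 'confidence': 0.67}]
side [{'uv': [244.7, 196.6], 'confidence': 0.63}, {'uv': [353.1, 231.4], 'confidence': 0.57}]
```

View pics/top5c.png

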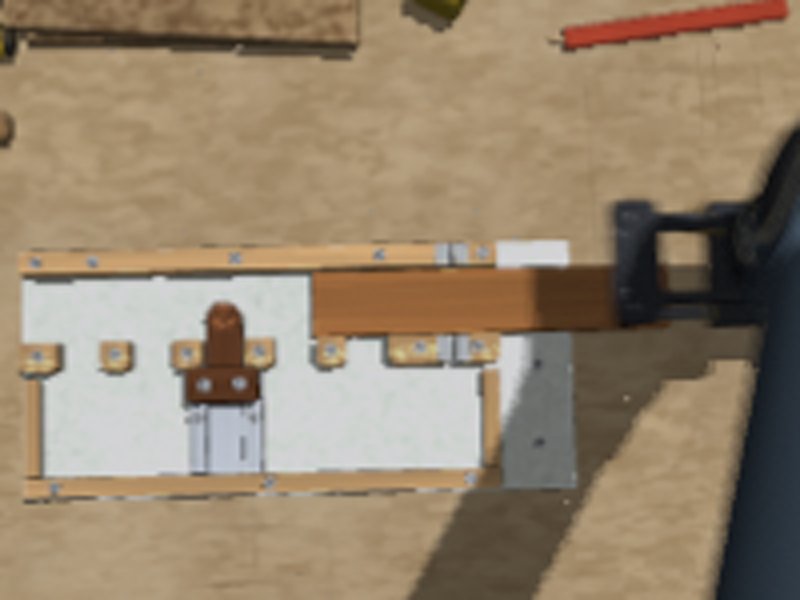

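View pics/top5z.png

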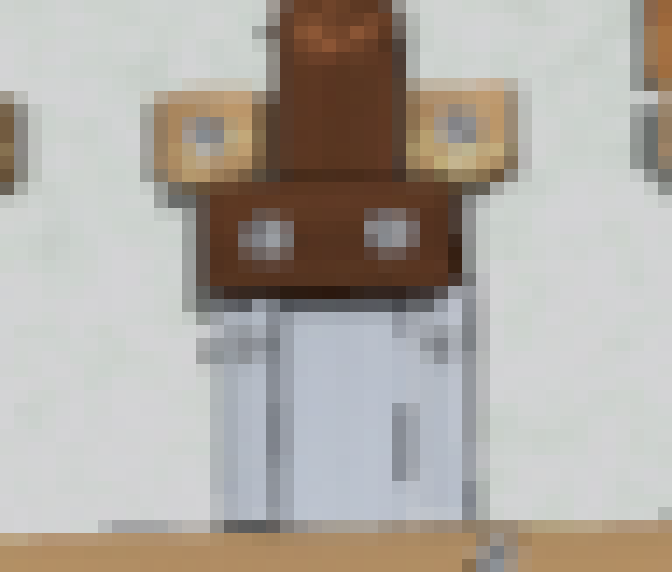

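View pics/side5c.png

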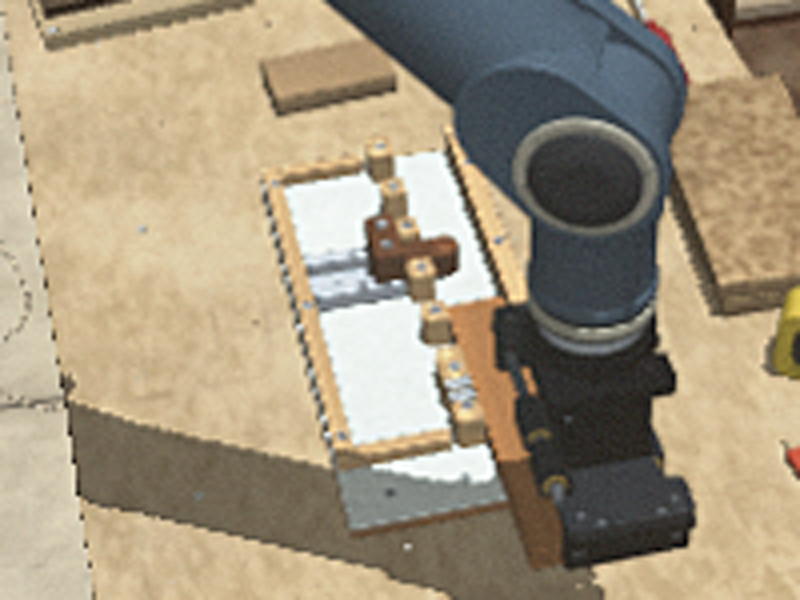

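```bash
python3 meas.py 312,303,32 667,293,32; python3 -m pendant '{"slide":[[-0.01,-0.008,0.07],[-0.01,-0.008,0.137],[-0.01,-0.008,0.137],[0.02,-0.008,0.137],[0.045,-0.008,0.137],[0.065,-0.008,0.137],[0.065,-0.008,0.137]],"yaw":[0,0,0,0,0,0,0]}'
python3 go.py 45 -230 20; python3 look.py 6
```

```text
312,303,32 [ 44.3488 -12.1933]
667,293,32 [  46.436  -260.7656]
time: 12.85
tool_pos: [0.5571, -0.1649, 0.0193]
eef_rot: [[-0.052, 0.999, 0.001], [0.999, 0.052, 0.001], [0.001, 0.001, -1.0]]
contact_force: [-0.0, 0.1, 0.5]
grip_width: 0.001
t 12.85 tcp [ 0.5571 -0.1649  0.0193] box mm [  44.8025 -253.9024   19.2789] F [-0.0209  0.0991  0.4811] g 0.0010453958362497094 xang 90.23979076770131
slide [ 0.0398  0.0005 -0.0012] dist 0.023914051961182056
top [{'uv': [245.7, 236.7], 'confidence': 0.53}]
side [{'uv': [244.5, 195.8], 'confidence': 0.79}]
```

View pics/top6c.png

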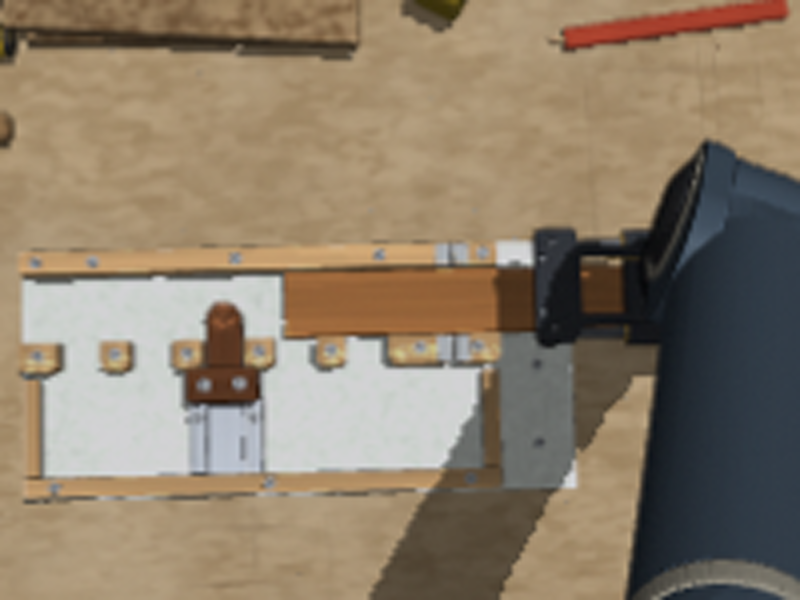

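```bash
python3 -m pendant '{"slide":[[0.015,0,0],[0.03,0,0],[0.038,0,0],[0.038,0,0]],"yaw":[0,0,0,0]}'
python3 go.py 45 -230 20; python3 look.py 7; python3 - <<'E'
import cv2
p=cv2.imread('pics/top7.png'); cv2.imwrite('pics/top7z.png',cv2.resize(p[205:249,222:270],None,fx=14,fy=13,interpolation=cv2.INTER_NEAREST))
E
```

```text
time: 13.55
tool_pos: [0.5554, -0.143, 0.0184]
eef_rot: [[-0.05, 0.999, -0.0], [0.999, 0.05, 0.001], [0.001, -0.0, -1.0]]
contact_force: [-0.6, -0.4, -0.4]
grip_width: 0.0005
t 13.55 tcp [ 0.5554 -0.143   0.0184] box mm [  44.1218 -231.9247   18.3897] F [-0.6421 -0.384  -0.3879] g 0.00046836828257350673 xang 90.15623080899651
slide [ 0.0032  0.0015 -0.0027] dist 0.0026587274651490456
top [{'uv': [246.0, 234.2], 'confidence': 0.72}]
side [{'uv': [244.5, 198.3], 'confidence': 0.77}]
```

View pics/top7z.png

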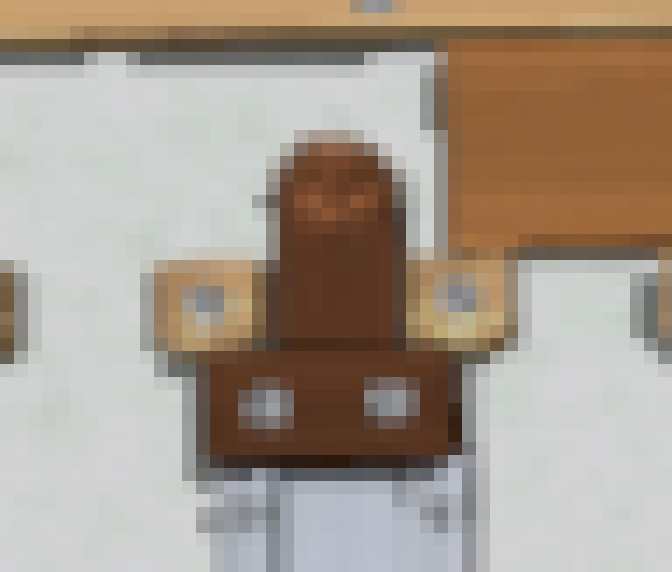

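```bash
python3 -m pendant '{"slide":[[0.004,0,0],[0.008,0,0],[0.0105,0,0],[0.0105,0,0],[0.0105,0,0]],"yaw":[0,0,0,0,0]}'
python3 go.py 45 -230 20; python3 look.py 8; python3 - <<'E'
import cv2
p=cv2.imread('pics/top8.png'); cv2.imwrite('pics/top8z.png',cv2.resize(p[205:249,222:270],None,fx=14,fy=13,interpolation=cv2.INTER_NEAREST))
p=cv2.imread('pics/side8.png'); cv2.imwrite('pics/side8z.png',cv2.resize(p[185:229,230:290],None,fx=12,fy=12,interpolation=cv2.INTER_NEAREST))
E
```

```text
time: 14.38
tool_pos: [0.5552, -0.1375, 0.0185]
eef_rot: [[-0.049, 0.999, -0.0], [0.999, 0.049, 0.0], [0.0, -0.0, -1.0]]
contact_force: [-1.0, -0.2, 0.4]
grip_width: 0.0003
t 14.375 tcp [ 0.5552 -0.1375  0.0185] box mm [  44.1487 -226.4845   18.5156] F [-0.9934 -0.248   0.3751] g 0.00029661215961021385 xang 90.09854180985418
slide [-0.0059  0.0014 -0.0025] dist 0.003909898287707293
top [{'uv': [245.0, 234.8], 'confidence': 0.88}]
side []
```

View pics/top8z.png

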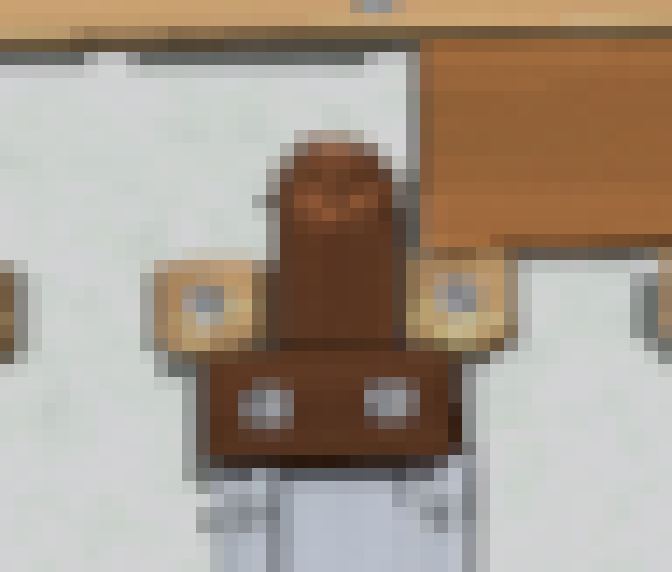

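View pics/side8z.png

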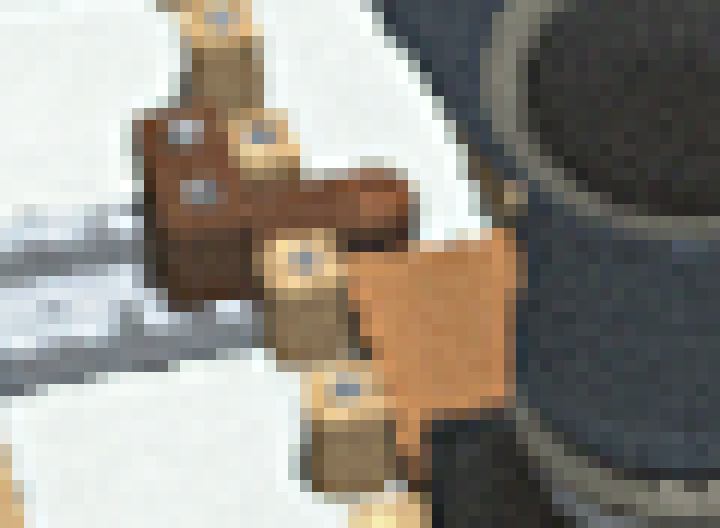

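```bash
python3 -m pendant '{"slide":[[0.002,0,0],[0.004,0,0],[0.004,0,0],[0.004,0,0]],"yaw":[0,0,0,0]}'
python3 go.py 45 -230 20; python3 look.py 9; python3 - <<'E'
import cv2
p=cv2.imread('pics/top9.png'); cv2.imwrite('pics/top9z.png',cv2.resize(p[205:249,222:270],None,fx=14,fy=13,interpolation=cv2.INTER_NEAREST))
E
```

```text
time: 15.08
tool_pos: [0.555, -0.1354, 0.0185]
eef_rot: [[-0.049, 0.999, 0.0], [0.999, 0.049, 0.0], [0.0, 0.0, -1.0]]
contact_force: [-0.3, -1.2, 0.5]
grip_width: 0.0004
t 15.075 tcp [ 0.555  -0.1354  0.0185] box mm [  44.0943 -224.3886   18.5202] F [-0.3436 -1.1824  0.4872] g 0.00043589864437940215 xang 90.08445086848738
slide [-0.0094  0.0015 -0.0025] dist 0.005873473467070723
top [{'uv': [244.9, 235.7], 'confidence': 0.88}]
side [{'uv': [244.9, 198.3], 'confidence': 0.49}]
```

View pics/top9z.png

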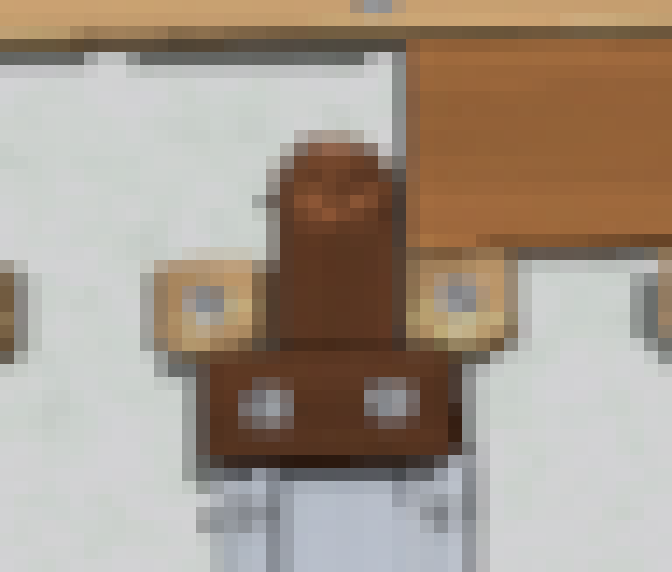

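```bash
cat > cmp.py <<'E'
import sys
from h import *
k=sys.argv[1]
ref=cv2.imread('pics/top8.png').astype(np.float32); im=cv2.imread(f'pics/top{k}.png').astype(np.float32)
def sh(x0,x1,y0,y1):
    a=cv2.cvtColor(ref[y0:y1,x0:x1],cv2.COLOR_BGR2GRAY); b=cv2.cvtColor(im[y0:y1,x0:x1],cv2.COLOR_BGR2GRAY)
    A=[];gx=np.gradient(a,axis=1).ravel(); gy=np.gradient(a,axis=0).ravel()
    s=np.linalg.lstsq(np.c_[gx,gy,np.ones_like(gx)],(a-b).ravel(),rcond=None)[0]; return s[:2]*2.77
print('head shift mm(px right,down)',sh(233,259,233,243),'sled',sh(233,260,241,256),'guide ref',sh(222,290,254,266),'tongue',sh(238,251,213,224))
E
python3 cmp.py 9; python3 cmp.py 5;python3 cmp.py 7
python3 -m pendant '{"slide":[[0.001,0,0],[0.002,0,0],[0.002,0,0],[0.002,0,0]],"yaw":[0,0,0,0]}'
python3 go.py 45 -230 20; python3 look.py 10; python3 cmp.py 10; python3 - <<'E'
import cv2
p=cv2.imread('pics/top10.png'); cv2.imwrite('pics/top10z.png',cv2.resize(p[205:249,222:270],None,fx=14,fy=13,interpolation=cv2.INTER_NEAREST))
E
```

```text
head shift mm(px right,down) [-0.00102405 -0.00016486] sled [ 0.01114457 -0.00470401] guide ref [-0.2315348   0.01551325] tongue [0.6112144  0.00633672]
head shift mm(px right,down) [-0.00199126 -0.00345739] sled [0.00129004 0.01089663] guide ref [0.5053929  0.01524226] tongue [-0.00086488  0.00425505]
head shift mm(px right,down) [-0.00220427  0.00363196] sled [0.00656273 0.00031397] guide ref [0.3985568  0.01251238] tongue [-0.00046462 -0.00891253]
time: 15.78
tool_pos: [0.555, -0.1341, 0.0185]
eef_rot: [[-0.049, 0.999, 0.0], [0.999, 0.049, 0.0], [0.0, 0.0, -1.0]]
contact_force: [-0.3, -0.9, 0.4]
grip_width: 0.0002
t 15.775 tcp [ 0.555  -0.1341  0.0185] box mm [  44.1441 -223.0855   18.5405] F [-0.2786 -0.9161  0.4389] g 0.00022485703402926928 xang 90.08848544603072
slide [-0.0115  0.0014 -0.0024] dist 0.007118500724394021
top [{'uv': [246.8, 237.3], 'confidence': 0.62}]
side [{'uv': [245.2, 194.1], 'confidence': 0.75}, {'uv': [355.0, 232.2], 'confidence': 0.57}]
head shift mm(px right,down) [-0.00010995  0.00077327] sled [0.00337553 0.0014793 ] guide ref [-0.35986376  0.01701463] tongue [ 0.96525323 -0.2527373 ]
```

View pics/top10z.png

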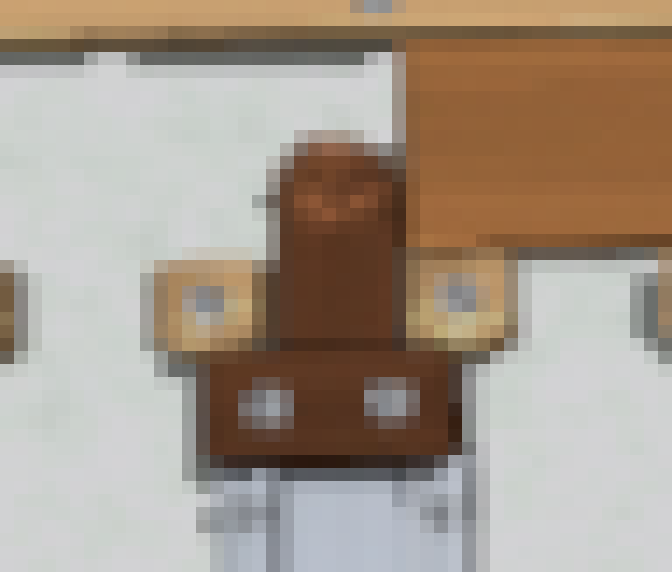

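```bash
python3 -m pendant '{"slide":[[0.001,0,0],[0.0015,0,0],[0.0015,0,0],[0.0015,0,0]],"yaw":[0,0,0,0]}'
python3 go.py 45 -230 20; python3 look.py 11; python3 cmp.py 11
```

```text
time: 16.48
tool_pos: [0.5549, -0.1333, 0.0185]
eef_rot: [[-0.049, 0.999, 0.0], [0.999, 0.049, 0.0], [0.0, 0.0, -1.0]]
contact_force: [-0.4, -1.3, 0.2]
grip_width: 0.0004
t 16.475 tcp [ 0.5549 -0.1333  0.0185] box mm [  44.12   -222.2312   18.5236] F [-0.3522 -1.3437  0.1756] g 0.0003937237096685485 xang 90.08751463177333
slide [-0.013   0.0014 -0.0025] dist 0.007956648756956442
top [{'uv': [247.6, 235.0], 'confidence': 0.58}]
side [{'uv': [244.3, 193.8], 'confidence': 0.76}]
head shift mm(px right,down) [-0.0014412  -0.00063323] sled [ 0.0077839  -0.00345523] guide ref [-0.34282655  0.00474971] tongue [ 0.67875403 -0.21514462]
```

```bash
python3 -m pendant '{"slide":[[0.001,0,0],[0.0018,0,0],[0.0018,0,0],[0.0018,0,0]],"yaw":[0,0,0,0]}'
python3 go.py 45 -230 20; python3 look.py 12; python3 cmp.py 12; python3 - <<'E'
import cv2,numpy as np
for k in (8,9,10,11,12):
    p=cv2.imread(f'pics/top{k}.png'); print(k,p[210:214,246:255].mean(axis=(0,2)).round(0), p[220:223,246:255].mean(axis=(0,2)).round(0))
p=cv2.imread('pics/top12.png'); cv2.imwrite('pics/top12z.png',cv2.resize(p[205:249,222:270],None,fx=14,fy=13,interpolation=cv2.INTER_NEAREST))
E
```

```text
time: 17.18
tool_pos: [0.5549, -0.1324, 0.0185]
eef_rot: [[-0.049, 0.999, 0.0], [0.999, 0.049, -0.0], [-0.0, 0.0, -1.0]]
contact_force: [0.9, -2.0, 0.4]
grip_width: 0.0005
t 17.175 tcp [ 0.5549 -0.1324  0.0185] box mm [  44.1164 -221.349    18.5195] F [ 0.9207 -1.9806  0.4235] g 0.0004608805665502719 xang 90.0792174924086
slide [-0.0144  0.0015 -0.0025] dist 0.008821127887077439
top [{'uv': [249.4, 237.0], 'confidence': 0.79}, {'uv': [266.0, 232.3], 'confidence': 0.39}]
side [{'uv': [245.2, 196.1], 'confidence': 0.69}]
head shift mm(px right,down) [-0.40512368  0.03662469] sled [-0.12911361  0.2489032 ] guide ref [-0.34508798  0.0083286 ] tongue [-0.13121583 -0.19880742]
8 [204. 205. 208. 207. 207. 141.  95. 101. 101.] [ 73.  76.  70.  58.  76.  89. 109. 111. 108.]
9 [204. 205. 208. 207. 140.  99. 102. 102. 101.] [ 73.  77.  70.  59.  61. 100. 110. 109. 108.]
10 [204. 205. 208. 207. 146.  99. 101. 102. 102.] [ 73.  76.  70.  59.  48.  93. 109. 108. 109.]
11 [204. 205. 208. 207. 157. 107. 101. 102. 102.] [ 73.  76.  69.  59.  72. 100. 108. 108. 108.]
12 [203. 205. 208. 148. 105. 103. 101. 101. 102.] [ 73.  67.  68.  56.  96. 110. 108. 108. 108.]
```

View pics/top12z.png

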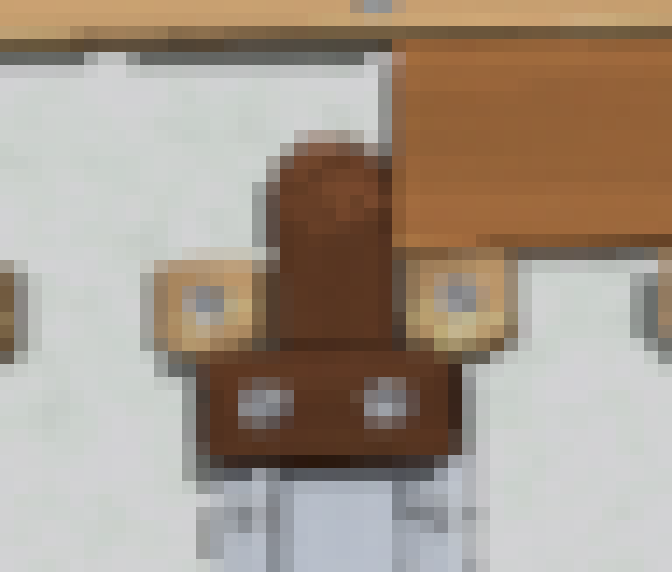

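```bash
python3 -m pendant '{"slide":[[-0.01,0,0],[-0.06,0,0],[-0.1,0,-0.08],[-0.2,0,-0.18],[-0.28,0,-0.2],[-0.3,0,-0.2],[-0.3,0,-0.2]],"yaw":[0,0,0,0,0,0,0]}'
python3 go.py 45 -230 20; python3 look.py 13; python3 cmp.py 13; python3 - <<'E'
import cv2,numpy as np
p=cv2.imread('pics/top13.png'); cv2.imwrite('pics/top13z.png',cv2.resize(p[205:249,222:270],None,fx=14,fy=13,interpolation=cv2.INTER_NEAREST))
p=cv2.imread('pics/side13.png'); cv2.imwrite('pics/side13z.png',cv2.resize(p[185:229,230:290],None,fx=12,fy=12,interpolation=cv2.INTER_NEAREST))
E
```

```text
time: 18.25
tool_pos: [0.5629, -0.3126, 0.1379]
eef_rot: [[-0.047, 0.999, -0.001], [0.999, 0.047, 0.001], [0.001, -0.001, -1.0]]
contact_force: [0.5, 0.5, 0.1]
grip_width: 0.0005
t 18.25 tcp [ 0.5629 -0.3126  0.1379] box mm [  43.5626 -401.7359  137.8613] F [0.4986 0.5014 0.098 ] g 0.00045888086681077745 xang 89.95612458500408
slide [0.286  0.0024 0.1968] dist 0.20829443159319258
top [{'uv': [245.6, 235.8], 'confidence': 0.89}]
side [{'uv': [245.5, 196.5], 'confidence': 0.66}]
head shift mm(px right,down) [-0.5266957   0.08342458] sled [-0.22907281  0.29288247] guide ref [0.552604   0.05126203] tongue [-0.21765189 -0.32820672]
```

View pics/top13z.png

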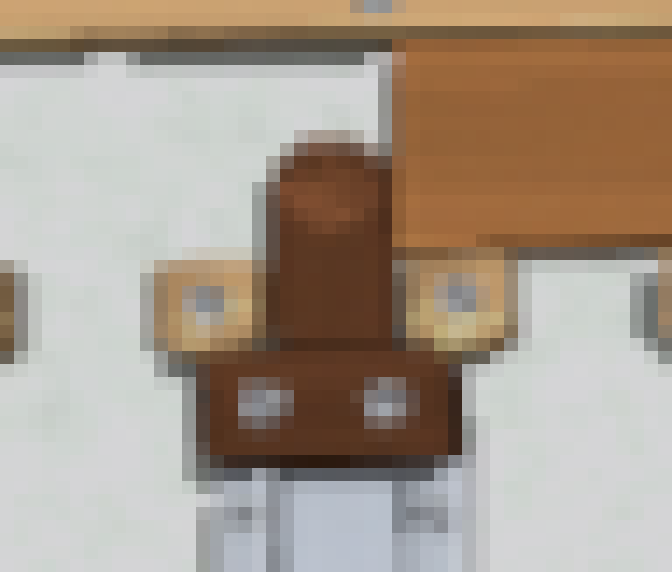

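View pics/side13z.png

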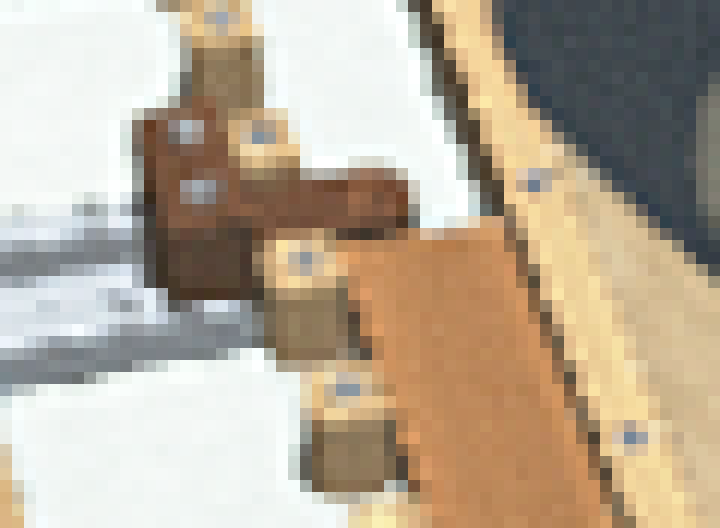

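View pics/top13.png

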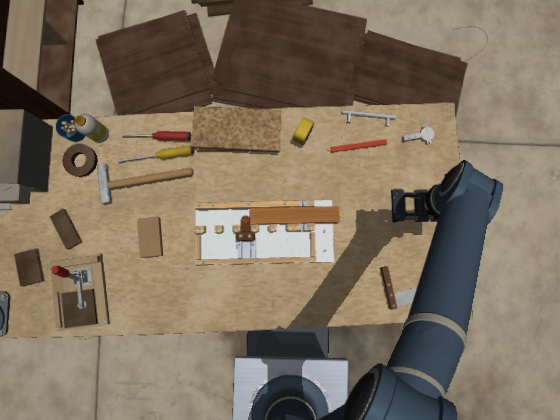

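```bash
python3 -c "
from cell import env
print(env.sign_off(), env.observe()['time'])"
```

```text
the job is handed in; nothing more can be done
the job is handed in; nothing more can be done
```

The cutting box is set up and handed in at about 18 s: the stop is at the third gap, its bolt is home, and the batten is butted against it. I did it in the order asked, pushing only with the closed fingertips.

- **Stop:** I pushed it along in three moves. Before I pushed the bolt, the top picture put it about 0.6 mm right of the gap's middle. The final nudge from the batten moved it about 0.5 mm further left.
- **Bolt:** I pushed the rear of its head until the force rose to 9.5 N with almost no further travel. The top picture then showed the head against the fence and the tongue out in the trough.
- **Batten:** I pushed it in small steps until the pushing force reached about 2 N and the picture showed the stop just starting to move.

In the last pictures, taken with the arm clear, the batten's end shows no visible gap to the tongue and the head is still on the fence. The try square, pencil, tape measure and sanding block were never approached and look unmoved.

**Checks that disagreed:** the two cameras differed by about 4 mm in where the box lies. I therefore judged the stop against the fence blocks within the top picture. The stop finder's readings for the head were inconsistent, so I used edges and screws in the pictures instead. Force readings are noisy by about 1 N, so the batten contact rests mainly on the picture.

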